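# Push a loose bearing out of its carrier and put it in the green tray

## Task

One of the two aluminium bearing carriers on the counter holds the bearing with the orange seal: set that carrier down over the steel push-out post until it is fully home on the blue stand, so that the post lifts the bearing up out of it. Leave the carrier there, then take the bearing off the top of the post and lay it flat and gently (not dropped) in the green tray. Leave the other carrier, with its black-sealed bearing, alone.

Things in the scene. Friction and masses are not known exactly. Their poses are not given: they have to be found in the camera images.
- carrier_orange_mid (a point): The carrier to empty: loose bare-aluminium ring, axis upright, 60 mm outside diameter, 30 mm high, bore 54 mm, open at both ends, about 90 g. A 4 mm thick lip in its lower end, opening 42 mm, holds up the loose bearing. Point: on its axis, half-way up (15 mm above its underside); z up. It can be gripped across its outside with the bearing in it.
- bearing_orange_mid (a point): The bearing to take out: steel disc 50 mm in diameter, 16 mm thick, about 120 g, with an orange ring (seal) on its flat faces. It lies on its carrier's lip with 2 mm of play all round, its top 10 mm below the carrier's rim, so it cannot be gripped there. Point: its centre, 8 mm above its underside; z along its axis.
- post_top (a point): Push-out stand, fixed: blue foot, 100 mm across, 10 mm thick; blue shoulder, 51 mm across, top 25 mm above the counter; bright steel post, 26 mm across, up to 68 mm. Point: centre of the post's flat top; z up. The post passes a carrier's lip with 8 mm to spare all round; a carrier that is home rests on the shoulder, its rim at 55 mm, and the bearing's underside lies on the post at 68 mm.
- tray_green_in (a point): The green tray for the bearing, fixed to the counter: square, 160 mm by 160 mm outside, 18 mm high, walls 4 mm, floor 4 mm thick (a red tray of the same shape stands elsewhere). This point is the centre of its inner floor, 4 mm above the counter; x and y run along its sides, z up.
- carrier_black_mid (a point): The other carrier, the same as the first in all but its bearing: centre point, half-way up its 30 mm. Leave it alone.
- bearing_black_mid (a point): The black-sealed bearing lying in the other carrier, otherwise the same as the orange-sealed one: centre point. Leave it alone.
Mind the look-alikes: they are no part of the job. Leave any pink or purple look-alike of the part that bears bearing_orange_mid alone.

How it is judged:
By the outcome, as a careful person would: the job done as asked, in the order asked, and still so for the second after the job is handed in, with the robot touching nothing.
It also fails if it takes over 56 s, if anything falls off the work surface, if the arm or the gripper's body presses on something with over 40 N, if the wrist force passes 120 N, or if a joint passes its speed limit or range.

## Robot

A 7-joint arm with a two-finger parallel gripper is mounted at the origin on the work surface. World frame = base frame: x ahead of the robot, y to its left, z up, the work surface at z = 0. Lengths are in m, angles in rad, forces in N, time in s.
With the tool pointing down it reaches from about 0.425 to 0.825 m from the base axis. Payload 3.6 kg.
Tool frame: the origin (TCP) lies on the mounting face of the last link; the fingertips stand 186 mm ahead of it and the grasp point (between the pads) lies 167 mm ahead of it; z points along the fingers, x is the direction in which the jaws open and shut, and the axes are right-handed (so a half turn about z gives the same grasp; the last joint's range is limited). The gripper opens to 93 mm and grips with 3 to 60 N. Pads are 15 mm wide; open, the fingers measure 128 mm over their backs; the gripper's body (75 mm by 188 mm) begins 65 mm behind the grasp point.
Start: joints at [1.21, 0.615, -0.013, 1.423, 0.008, 1.103, -0.04], TCP at [0.214, -0.614, 0.405] pointing down, gripper open.
Joint ranges: [-3.12, 3.12], [-0.3, 2.06], [-1.34, 1.32], [0.26, 2.42], [-1.36, 4.5], [0.01, 1.98], [-2.84, 2.84]. Speed limits (rad/s): [2.79, 2.79, 3.14, 3.14, 3.14, 3.14, 3.14].

## Interface

Orientations are given as a rotation vector (axis times angle).
In Python, from station import robot, imaging gives the robot as it stands.
- The arm moves only by the tool apply_moves, never from a script. Its argument "targets" is one flat list of numbers, 7 for each row, row after row: the shift along the tool's x, y, z each as a share of 0.1 m, from -1 to 1, then the turn, a rotation vector about the tool's x, y, z each as a share of 360 degrees, from -1 to 1, then the opening, from -1 (shut) to 1 (fully open). In form: [x, y, z, rx, ry, rz, hand, x, y, z, rx, ry, rz, hand, ...]. A call has 1 to 8 rows; each row is the pose to reach, as a shift and turn from the pose commanded when the call began, along the tool's axes at that moment, turning the shorter way round; what a row does not reach only later rows make up. A row lasts 1/8 s, in which the tool goes at most 62.5 mm and 10.7 degrees, less where a joint would pass 70% of its speed; a pose out of reach is approached as far as the arm can. A call with a number of a shift or a turn outside -1 to 1 is refused whole. A call with a gripper value outside its range is refused whole. The fingers move at their own pace and stop on an object; "force" is the grip in N (left out, the last holds). Time passes only in rows, so rows that repeat a pose let the fingers close. It gives the time, the measured TCP pose, the force and the opening at its end, in the units of the state.
- robot.observe(): the state, without advancing time (a new reading comes with each control period).
- imaging.snapshot(name): name is "side" or "top" or "wrist"; returns a dict with "color" (480x640x3 uint8, red, green, blue), "vfov" (degrees; the focal length in pixels is half the picture's height over the tangent of half this angle, whatever the lens; pixels are square), "cx", "cy" (the principal point, pixels), "position" and "attitude" of the camera in the world; the wrist camera has in their place "mount" (4x4, takes a point from camera to tool coordinates, whose origin is the TCP and whose axes are the tool frame's). Camera axes: x right, y down, z forward; pixel columns grow to the right and rows downward; lengths in m; the calibration is good to about 2 mm. A picture is of the moment at which its call begins: read the wrist's pose just before it. There is no depth.
- robot.sign_off(): hands the job in, once; it reports no verdict.
The state is a dict: "time_s": time; "joints": joint angles; "joint_velocities": joint speeds; "effort": joint torques, N m; "ee_pos": TCP position; "ee_rot": TCP orientation; "ft_force": force on the tool from outside, world axes, zero at the start; "torque": the same for the moment, N m; "opening": opening from 0.0 (shut) to 1.0 (fully open).
Only numpy, scipy, OpenCV 4.12 (cv2) and the standard library are available. Lean on these libraries where they do the work, as an engineer would, in place of code of your own. Each camera call takes 0.05 s, during which the arm holds its last target.

## Working session

There is one attempt and no reset: what is moved stays moved. The work goes in short steps, Python scripts to look and compute and a tool call to move; the robot and the scene stay as the last step left them, time stands still between calls to the robot, and variables do not carry over. Pictures are saved under pics/ and viewed, and the job is handed in when it is done.

Besides the shell and the picture viewer there is one more tool, called after "Request:" as a command line: name --argument value ..., lists and objects as JSON in quotes. apply_moves: Moves the arm, as the interface text tells. Shift numbers are shares of 0.1 m and turn numbers shares of 360 degrees, none past 1 either way. Its arguments: {"type":"object","properties":{"targets":{"type":"array","items":{"type":"number"}},"force":{"type":"number"}},"required":["targets"]}

```bash
ls; mkdir -p pics; python3 - <<'E'
from station import robot, imaging
import cv2
s=robot.observe(); print(s)
for n in ["side","top","wrist"]:
    d=imaging.snapshot(n); cv2.imwrite(f"pics/{n}0.png",d["color"][:,:,::-1])
    print(n,{k:v for k,v in d.items() if k!="color"})
E
```

```text
pics
{'time_s': 0.0, 'joints': array([ 1.20948104,  0.61590889, -0.01260481,  1.42487755,  0.00814039,
        1.10339009, -0.04040184]), 'joint_velocities': array([ 0.00030816,  0.00059809,  0.00023332, -0.00198665,  0.00111863,
        0.00259879, -0.00055965]), 'effort': array([ 3.71474216e-04, -4.58936656e+01,  2.09324970e-01, -1.65745246e+01,
       -6.10490260e-02,  2.03425577e-02,  2.13509461e-04]), 'ee_pos': array([ 0.21348996, -0.61361021,  0.4035944 ]), 'ee_rot': array([-2.55945938,  1.81932647,  0.00331156]), 'ft_force': array([ 0.52383331, -0.23014624, -0.97527516]), 'torque': array([ 0.00705052,  0.0030495 , -0.00582342]), 'opening': 0.9999357636238781}
side {'vfov': 57.51430645281609, 'cx': 317.96275010008935, 'cy': 238.67300171650072, 'position': array([0.36743239, 0.54766518, 0.62431477]), 'attitude': array([-0.40737507,  2.75018717, -1.21469148])}
top {'vfov': 44.608310190012624, 'cx': 307.6633837735053, 'cy': 223.73833162411103, 'position': array([ 0.33341066, -0.01075527,  1.01287676]), 'attitude': array([-2.09316579,  2.15162056, -0.19193971])}
wrist {'vfov': 68.14667191391719, 'cx': 324.2646591080217, 'cy': 242.43638028465668, 'mount': array([[ 9.99999719e-01, -3.75523090e-04, -6.48095708e-04,
         7.91224397e-04],
       [ 5.47639068e-04,  9.56852938e-01,  2.90572118e-01,
        -8.14868663e-02],
       [ 5.11015743e-04, -2.90572391e-01,  9.56852875e-01,
         1.88374568e-02],
       [ 0.00000000e+00,  0.00000000e+00,  0.00000000e+00,
         1.00000000e+00]])}
```

View pics/side0.png

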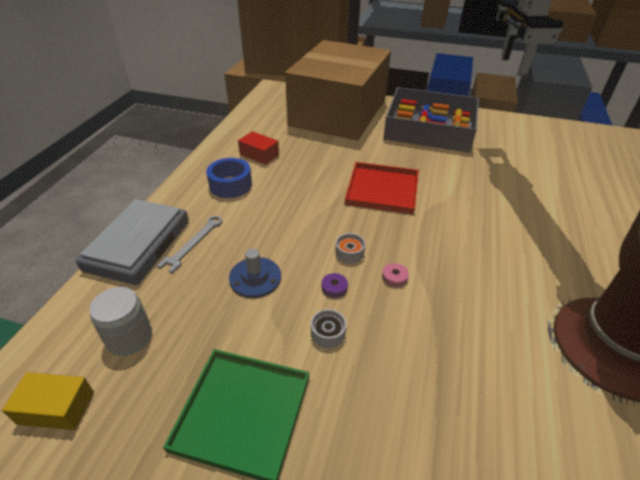

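View pics/top0.png

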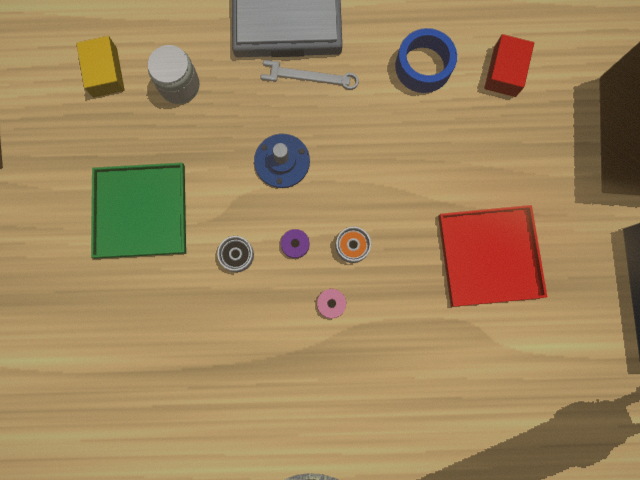

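View pics/wrist0.png

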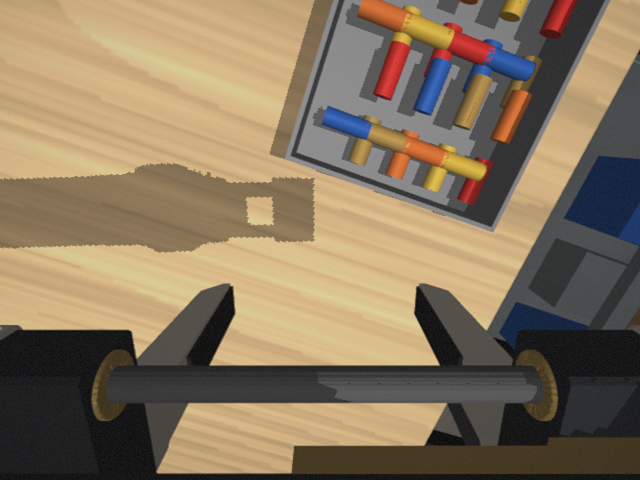

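Top view: the orange-sealed bearing in an aluminium ring is at (353,245). Things that could be mistaken for it: black-sealed carrier (235,254), purple disc (295,243), pink disc (331,303). The stand is at (281,160), the green tray at (139,211) and the red tray at (493,256). I choose (353,245) and will check it in a crop.

```bash
cat > h.py <<'E'
import numpy as np, cv2
from scipy.spatial.transform import Rotation as R
from station import robot, imaging
def cam(d,s=None):
    f=240/np.tan(np.radians(d["vfov"])/2)
    if "mount" in d:
        M=np.array(d["mount"]); Rt=R.from_rotvec(s["ee_rot"]).as_matrix()
        return f,d["cx"],d["cy"],Rt@M[:3,3]+s["ee_pos"],Rt@M[:3,:3]
    return f,d["cx"],d["cy"],np.array(d["position"]),R.from_rotvec(d["attitude"]).as_matrix()
def px2w(c,u,v,z):
    f,cx,cy,p,A=c
    r=A@np.array([(u-cx)/f,(v-cy)/f,1]); return p+r*(z-p[2])/r[2]
def w2px(c,P):
    f,cx,cy,p,A=c
    q=A.T@(np.array(P)-p); return q[0]/q[2]*f+cx,q[1]/q[2]*f+cy
E
python3 - <<'E'
from h import *
t=imaging.snapshot("top"); s=imaging.snapshot("side")
ct,cs=cam(t),cam(s)
for n,u,v,z in [("orange",353,245,.03),("black",235,254,.03),("purple",295,243,.016),("pink",331,303,.016),("post",280.5,150,.068),("foot",282,161,.01),("trayfloor",139,211,.018),("red",493,256,.018)]:
    P=px2w(ct,u,v,z); print(n,P.round(4),np.hypot(P[0],P[1]).round(3),"side px",np.round(w2px(cs,P)))
a=t["color"][120:330,190:400,::-1]; b=s["color"][220:370,210:430,::-1]
cv2.imwrite("pics/ct.png",cv2.resize(a,None,fx=2.8,fy=2.8,interpolation=2)); cv2.imwrite("pics/cs.png",cv2.resize(b,None,fx=3.5,fy=3.5,interpolation=2))
E
```

```text
orange [ 0.4783 -0.0848  0.03  ] 0.486 side px [352. 243.]
black [0.4685 0.1156 0.03  ] 0.483 side px [330. 323.]
purple [0.4866 0.0138 0.016 ] 0.487 side px [335. 282.]
pink [ 0.3824 -0.0446  0.016 ] 0.385 side px [396. 272.]
post [0.6375 0.0333 0.068 ] 0.638 side px [253. 253.]
foot [0.6357 0.0337 0.01  ] 0.637 side px [257. 275.]
trayfloor [0.5502 0.284  0.018 ] 0.619 side px [245. 405.]
red [ 0.4544 -0.3239  0.018 ] 0.558 side px [385. 184.]
```

View pics/ct.png

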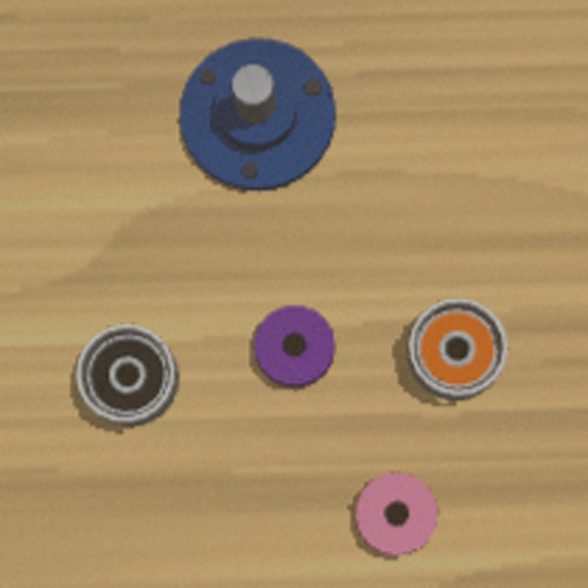

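View pics/cs.png

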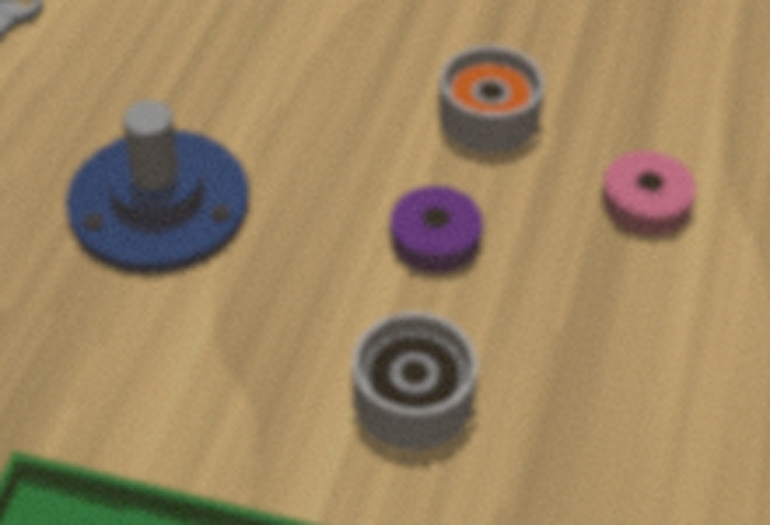

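```bash
cat >> h.py <<'E'
def rel(goal,yaw=None):
    """goal TCP pos; prints shift in tool axes (shares of .1 m), tilt correction + yaw (world angle of tool x) as shares of 360deg"""
    s=robot.observe(); Rt=R.from_rotvec(s["ee_rot"])
    d=Rt.inv().apply(np.array(goal)-s["ee_pos"])/0.1
    x=Rt.as_matrix()[:,0]; y0=np.arctan2(x[1],x[0])
    if yaw is None: yaw=y0
    c,n=np.cos(yaw),np.sin(yaw)
    G=R.from_matrix(np.array([[c,n,0],[n,-c,0],[0,0,-1.]]))
    r=(Rt.inv()*G).as_rotvec()/(2*np.pi)
    print("t",s["time_s"],"pos",s["ee_pos"].round(4),"yaw",np.degrees(y0).round(2),"tilt",Rt.as_matrix()[:,2].round(4),"open",round(s["opening"],3),"F",s["ft_force"].round(2))
    print("shift",d.round(3),"turn",r.round(4),"j",s["joints"].round(2))
E
python3 - <<'E'
from h import *
rel([0.478,-0.085,0.35]); rel([0.478,-0.085,0.35],np.radians(-45)); rel([0.478,-0.085,0.35],np.radians(135)); 
E
```

```text
t 0.25 pos [ 0.2136 -0.6138  0.4042] yaw -70.81 tilt [-4.0e-04  1.1e-03 -1.0e+00] open 1.002 F [ 0.81 -0.12 -0.98]
shift [-4.124 -4.235  0.547] turn [0.     0.0002 0.    ] j [ 1.21  0.62 -0.01  1.42  0.01  1.1  -0.04]
t 0.25 pos [ 0.2136 -0.6138  0.4042] yaw -70.81 tilt [-4.0e-04  1.1e-03 -1.0e+00] open 1.002 F [ 0.81 -0.12 -0.98]
shift [-4.124 -4.235  0.547] turn [-0.      0.0002 -0.0717] j [ 1.21  0.62 -0.01  1.42  0.01  1.1  -0.04]
t 0.25 pos [ 0.2136 -0.6138  0.4042] yaw -70.81 tilt [-4.0e-04  1.1e-03 -1.0e+00] open 1.002 F [ 0.81 -0.12 -0.98]
shift [-4.124 -4.235  0.547] turn [3.000e-04 1.000e-04 4.283e-01] j [ 1.21  0.62 -0.01  1.42  0.01  1.1  -0.04]
```

Request:
apply_moves --targets '[-0.45,-0.45,0,0,0,-0.028,1,-0.9,-0.9,0,0,0,-0.056,1,-1,-1,0,0,0,-0.084,1]'

```text
time_s: 0.62
ee_pos: [0.2781, -0.4824, 0.405]
ee_rot: [-2.951, 1.069, -0.001]
ft_force: [0.1, 0.1, 0.2]
opening: 1.001
```

```bash
python3 - <<'E'
from h import *
rel([0.478,-0.085,0.35],np.radians(30))
E
```

```text
t 0.625 pos [ 0.2781 -0.4824  0.405 ] yaw -39.83 tilt [ 0.0014  0.0025 -1.    ] open 1.001 F [0.05 0.1  0.16]
shift [-1.01  -4.331  0.563] turn [-0.0004 -0.0002 -0.194 ] j [ 1.12  0.47 -0.17  1.69  0.09  0.98  0.22]
```

Request:
apply_moves --targets '[-0.1,-0.5,0.1,0,0,-0.028,1,-0.25,-1,0.14,0,0,-0.056,1,-0.25,-1,0.14,0,0,-0.084,1]'

```text
time_s: 1.0
ee_pos: [0.3236, -0.39, 0.3908]
ee_rot: [-3.128, 0.26, -0.001]
ft_force: [0.3, -0.9, 0.5]
opening: 1.002
```

```bash
python3 - <<'E'
from h import *
rel([0.478,-0.085,0.35],np.radians(30))
E
```

```text
t 1.0 pos [ 0.3236 -0.39    0.3908] yaw -9.51 tilt [ 5.0e-04  2.7e-03 -1.0e+00] open 1.002 F [ 0.31 -0.9   0.52]
shift [ 1.019 -3.262  0.417] turn [-0.0004 -0.0002 -0.1097] j [ 1.06  0.43 -0.33  1.84  0.17  0.9   0.5 ]
```

Request:
apply_moves --targets '[0.15,-0.5,0.1,0,0,-0.028,1,0.3,-1,0.14,0,0,-0.056,1,0.3,-1,0.14,0,0,-0.084,1]'

```text
time_s: 1.38
ee_pos: [0.3708, -0.2971, 0.377]
ee_rot: [-3.089, -0.566, -0.002]
ft_force: [-0.4, 0.5, -0.4]
opening: 0.999
```

```bash
python3 - <<'E'
from h import *
rel([0.478,-0.085,0.35],np.radians(30))
E
```

```text
t 1.375 pos [ 0.3708 -0.2971  0.377 ] yaw 20.75 tilt [ 0.0011  0.0019 -1.    ] open 0.999 F [-0.36  0.49 -0.42]
shift [ 1.754 -1.603  0.275] turn [-0.0002 -0.0003 -0.0257] j [ 0.97  0.42 -0.48  1.94  0.25  0.84  0.72]
```

Request:
apply_moves --targets '[0.5,-0.45,0.1,0,0,-0.0257,1,1,-0.9,0.14,0,0,-0.0257,1,1,-0.9,0.14,0,0,-0.0257,1]'

```text
time_s: 1.75
ee_pos: [0.4338, -0.1783, 0.3631]
ee_rot: [-3.035, -0.804, -0.004]
ft_force: [0.8, -1.0, 0.3]
opening: 0.998
```

```bash
python3 - <<'E'
from h import *
rel([0.478,-0.085,0.35],np.radians(30))
E
```

```text
t 1.75 pos [ 0.4338 -0.1783  0.3631] yaw 29.66 tilt [ 0.0018  0.0022 -1.    ] open 0.998 F [ 0.84 -0.99  0.34]
shift [ 0.845 -0.592  0.134] turn [-0.0002 -0.0004 -0.001 ] j [ 0.72  0.44 -0.53  1.97  0.29  0.81  0.55]
```

Request:
apply_moves --targets '[0.45,-0.3,0.07,0,0,0,1,0.85,-0.6,0.13,0,0,0,1,0.85,-0.6,0.13,0,0,0,1,0.85,-0.6,0.13,0,0,0,1]'

```text
time_s: 2.25
ee_pos: [0.4768, -0.09, 0.3496]
ee_rot: [3.04, 0.788, -0.002]
ft_force: [0.7, -0.4, -0.3]
opening: 1.003
```

```bash
python3 - <<'E'
from h import *
rel([0.478,-0.085,0.189],np.radians(30))
s=robot.observe(); d=imaging.snapshot("wrist"); c=cam(d,s)
cv2.imwrite("pics/w1.png",d["color"][:,:,::-1])
print(w2px(c,[.478,-.085,.03]),w2px(c,[.6375,.0333,.068]))
import pickle; pickle.dump(c,open("c1.pkl","wb"))
E
```

```text
t 2.25 pos [ 0.4768 -0.09    0.3496] yaw 29.08 tilt [-0.001  -0.0012 -1.    ] open 1.003 F [ 0.7  -0.43 -0.27]
shift [ 0.038 -0.039  1.606] turn [ 0.0001  0.0002 -0.0026] j [ 0.5   0.48 -0.51  1.95  0.32  0.8   0.32]
(np.float64(328.62487244235876), np.float64(226.16969713521505)) (np.float64(591.9995700625736), np.float64(205.14659617594202))
```

View pics/w1.png

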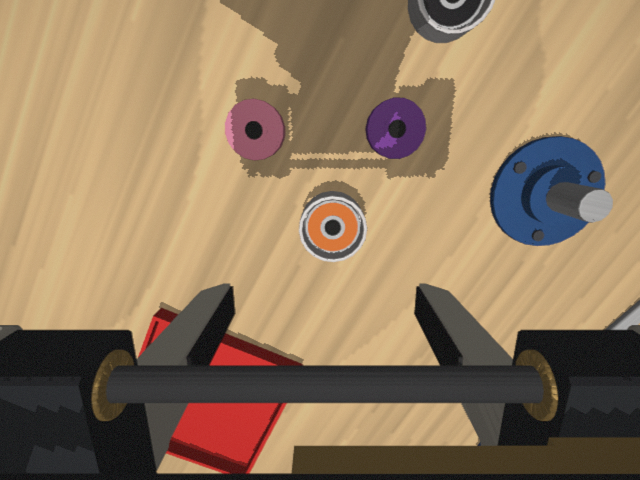

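Wrist view: the orange carrier is at (333,228), post top at (596,205), purple disc at (396,128), pink at (254,129). It confirms the choice, but sits about 4 px off the top-camera prediction, so I'll repeat with the arm settled.

```bash
python3 - <<'E'
from h import *
imaging.snapshot("top"); 
s=robot.observe(); d=imaging.snapshot("wrist"); c=cam(d,s)
rel([0.478,-0.085,0.189],np.radians(30))
cv2.imwrite("pics/w2.png",cv2.resize(d["color"][120:280,280:640,::-1],None,fx=2.2,fy=2.2,interpolation=2))
print(w2px(c,[.478,-.085,.03]),w2px(c,[.6375,.0333,.068]))
import pickle; pickle.dump(c,open("c1.pkl","wb"))
E
```

```text
t 2.4 pos [ 0.4766 -0.0907  0.3497] yaw 28.95 tilt [-5.e-04 -1.e-03 -1.e+00] open 1.0 F [ 0.92 -0.08  0.04]
shift [ 0.042 -0.044  1.607] turn [ 0.0001  0.0002 -0.0029] j [ 0.5   0.48 -0.51  1.95  0.32  0.8   0.32]
(np.float64(329.2035846546531), np.float64(225.42471577275768)) (np.float64(592.7944809039005), np.float64(203.7107990600594))
```

View pics/w2.png

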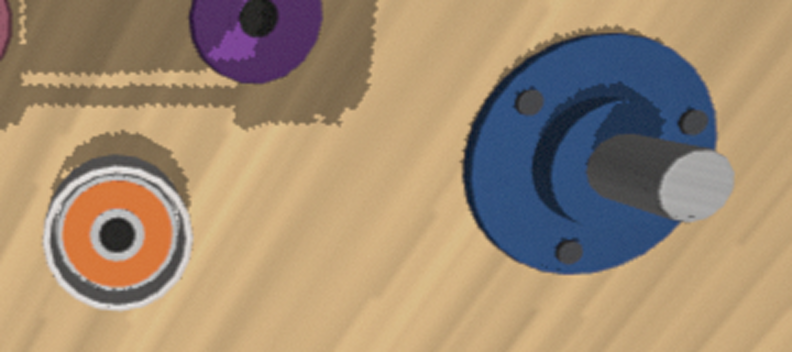

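```bash
python3 - <<'E'
from h import *
import pickle; c=pickle.load(open("c1.pkl","rb"))
t=imaging.snapshot("top"); s=imaging.snapshot("side"); ct,cs=cam(t),cam(s)
print("wrist",px2w(c,333.2,227.7,.03),px2w(c,596.4,204.5,.068))
print("top",px2w(ct,353.2,244.6,.03),px2w(ct,280.2,150.4,.068))
# side: rim in crop cs.png (492,77)/3.5+(210,220); post (148,116)
print("side",px2w(cs,492/3.5+210,77/3.5+220,.03),px2w(cs,148/3.5+210,117/3.5+220,.068))
s=robot.observe();Rt=R.from_rotvec(s["ee_rot"]);print(Rt.inv().apply(px2w(c,333.2,227.7,.03)-s["ee_pos"]))
E
```

```text
wrist [ 0.48206005 -0.08509954  0.03      ] [0.64026845 0.03414657 0.068     ]
top [ 0.47895579 -0.08517372  0.03      ] [0.63684559 0.03385017 0.068     ]
side [ 0.48254814 -0.08712319  0.03      ] [0.63866371 0.03602001 0.068     ]
[ 0.00735823 -0.00209546  0.31980165]
```

```bash
python3 - <<'E'
from h import *
rel([0.481,-0.0855,0.26],np.radians(30))
E
```

```text
t 2.5 pos [ 0.4767 -0.0903  0.3498] yaw 29.0 tilt [-2.e-04 -6.e-04 -1.e+00] open 0.999 F [0.47 0.   0.47]
shift [ 0.061 -0.022  0.898] turn [ 0.0001  0.0001 -0.0028] j [ 0.5   0.48 -0.51  1.95  0.32  0.8   0.32]
```

Request:
apply_moves --targets '[0.06,-0.02,0.4,0,0,-0.003,1,0.06,-0.02,0.7,0,0,-0.003,1,0.06,-0.02,0.9,0,0,-0.003,1,0.06,-0.02,0.9,0,0,-0.003,1]'

```text
time_s: 3.0
ee_pos: [0.4808, -0.0849, 0.2587]
ee_rot: [-3.032, -0.817, 0.005]
ft_force: [-0.3, 1.0, 0.5]
opening: 1.0
```

```bash
python3 - <<'E'
from h import *
imaging.snapshot("top")
s=robot.observe(); d=imaging.snapshot("wrist"); c=cam(d,s)
rel([0.481,-0.0855,0.189],np.radians(30))
cv2.imwrite("pics/w3.png",d["color"][:,:,::-1])
print(w2px(c,[.481,-.0855,.03]))
import pickle; pickle.dump(c,open("c1.pkl","wb"))
E
```

```text
t 3.1 pos [ 0.4816 -0.0846  0.2603] yaw 30.19 tilt [ 8.e-04 -1.e-04 -1.e+00] open 1.002 F [ 1.18 -0.47 -0.21]
shift [-0.01   0.005  0.713] turn [ 0.0001 -0.0001  0.0005] j [ 0.41  0.61 -0.42  2.03  0.44  0.59  0.22]
(np.float64(323.3909718773393), np.float64(268.2341382031464))
```

View pics/w3.png

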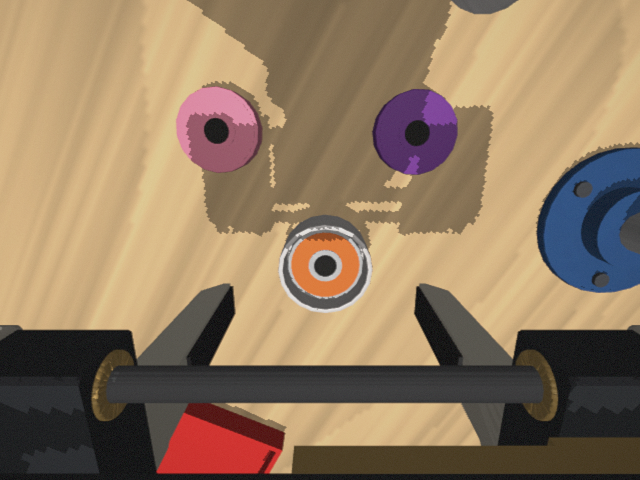

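The carrier rim is centred at (325,266), within about 1 mm of prediction and midway between the fingers. Descending and gripping.

Request:
apply_moves --targets '[0,0,0.3,0,0,0,1,0,0,0.5,0,0,0,1,0,0,0.65,0,0,0,1,0,0,0.7,0,0,0,1,0,0,0.7,0,0,0,1]' --force 15

```text
time_s: 3.72
ee_pos: [0.4816, -0.0842, 0.1901]
ee_rot: [3.033, 0.819, 0.001]
ft_force: [-0.3, 0.4, 0.2]
opening: 1.0
```

Request:
apply_moves --targets '[0,0,0,0,0,0,0.4,0,0,0,0,0,0,0.2,0,0,0,0,0,0,0,0,0,0,0,0,0,-0.2,0,0,0,0,0,0,-0.2,0,0,0,0,0,0,-0.2]' --force 20

```text
time_s: 4.47
ee_pos: [0.4814, -0.0842, 0.1899]
ee_rot: [3.033, 0.819, 0.0]
ft_force: [-1.6, -0.5, 1.9]
opening: 0.651
```

```bash
python3 - <<'E'
from h import *
rel([0.639,0.034,0.29],np.radians(30))
E
```

```text
t 4.475 pos [ 0.4814 -0.0842  0.1899] yaw 30.24 tilt [ 2.e-04 -1.e-04 -1.e+00] open 0.651 F [-1.64 -0.47  1.9 ]
shift [ 1.957 -0.227 -1.   ] turn [ 0.     -0.      0.0007] j [ 0.34  0.73 -0.31  2.07  0.53  0.42  0.13]
```

Request:
apply_moves --targets '[0,0,-0.1,0,0,0,-0.3,0,0,-0.3,0,0,0,-0.3,0,0,-0.5,0,0,0,-0.3,0,0,-0.7,0,0,0,-0.3,0,0,-0.85,0,0,0,-0.3,0,0,-0.95,0,0,0,-0.3,0,0,-1,0,0,0,-0.3]' --force 25

```text
time_s: 5.35
ee_pos: [0.4812, -0.0842, 0.2902]
ee_rot: [-3.033, -0.819, -0.0]
ft_force: [-0.7, 0.0, -1.9]
opening: 0.65
```

```bash
python3 - <<'E'
from h import *
imaging.snapshot("top")
s=robot.observe(); d=imaging.snapshot("wrist"); c=cam(d,s)
rel([0.639,0.034,0.29],np.radians(30))
cv2.imwrite("pics/w4.png",d["color"][:,:,::-1])
G=s["ee_pos"]+np.array([0,0,-.167+.008]); print(w2px(c,G), px2w(c,325,300,G[2]))
E
```

```text
t 5.45 pos [ 0.4813 -0.0842  0.2899] yaw 30.23 tilt [ 2.e-04  0.e+00 -1.e+00] open 0.652 F [-0.03 -0.42 -2.71]
shift [ 1.958 -0.228 -0.   ] turn [ 0.     -0.      0.0006] j [ 0.44  0.57 -0.46  2.    0.4   0.66  0.25]
(np.float64(323.9425871321003), np.float64(324.0438227091166)) [ 0.47587276 -0.07385276  0.13141847]
```

View pics/w4.png

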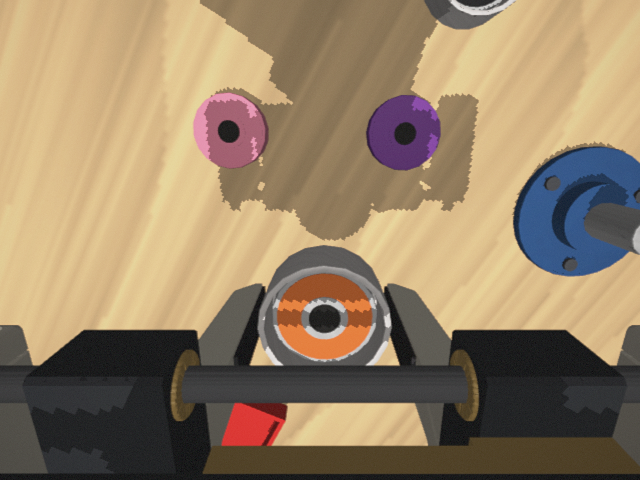

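Request:
apply_moves --targets '[0.15,0,0,0,0,0,-0.3,0.4,-0.05,0,0,0,0,-0.3,0.65,-0.1,0,0,0,0,-0.3,0.9,-0.12,0,0,0,0,-0.3,1,-0.12,0,0,0,0,-0.3]'

```text
time_s: 6.08
ee_pos: [0.5631, -0.0215, 0.2893]
ee_rot: [-3.03, -0.823, -0.002]
ft_force: [-0.5, -0.6, -2.6]
opening: 0.651
```

```bash
python3 - <<'E'
from h import *
imaging.snapshot("top")
s=robot.observe(); d=imaging.snapshot("wrist"); c=cam(d,s)
rel([0.639,0.034,0.29],np.radians(30))
cv2.imwrite("pics/w5.png",d["color"][:,:,::-1])
print(w2px(c,[.639,.034,.068]))
import pickle; pickle.dump(c,open("c1.pkl","wb"))
E
```

```text
t 6.175 pos [ 0.5624 -0.0225  0.2893] yaw 30.32 tilt [-1.e-04  9.e-04 -1.e+00] open 0.652 F [ 0.69 -0.36 -2.11]
shift [ 0.946 -0.101 -0.007] turn [-0.0001 -0.0001  0.0009] j [ 0.29  0.66 -0.45  1.8   0.39  0.77  0.16]
(np.float64(477.43606608842487), np.float64(257.2392232832174))
```

View pics/w5.png

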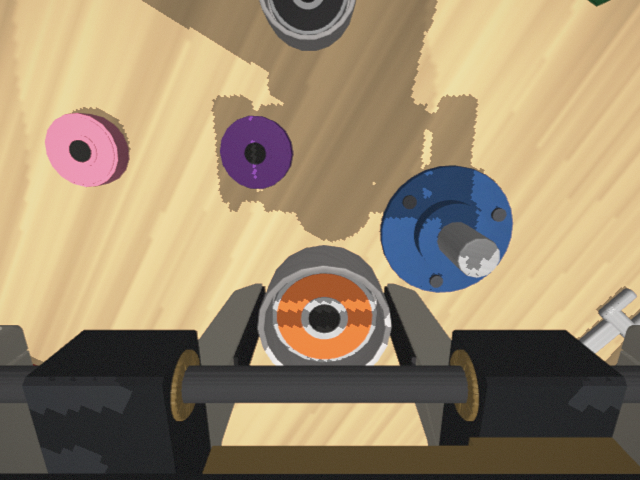

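```bash
python3 - <<'E'
from h import *
import pickle; c=pickle.load(open("c1.pkl","rb"))
im=cv2.imread("pics/w5.png")[235:385,240:410]; cv2.imwrite("pics/w5c.png",cv2.resize(im,None,fx=4,fy=4,interpolation=2))
s=robot.observe()
for z in(.167,.159):print(w2px(c,s["ee_pos"]-[0,0,z]))
print(px2w(c,478,258,.068))
# project model rim circle & bottom circle for carrier centered on tool axis, TCP-0.190 bottom
for dy in (0,-.001,-.002,-.003):
    Rt=R.from_rotvec(s["ee_rot"]); a=np.linspace(0,2*np.pi,73)
    P=[w2px(c,s["ee_pos"]+Rt.apply([.03*np.cos(t),dy+.03*np.sin(t),.160])) for t in a]; P=np.array(P); print(dy,"rim",P.min(0),P.max(0))
E
```

```text
(np.float64(320.345418414878), np.float64(316.22014789843763))
(np.float64(320.2057179073002), np.float64(325.01958184579473))
[0.63959399 0.03378255 0.068     ]
0 rim [253.13216147 260.39936094] [387.48966805 380.26847855]
-0.001 rim [253.00165698 258.16486429] [387.60692855 378.475687  ]
-0.002 rim [252.87067007 255.9216715 ] [387.72462211 376.67664778]
-0.003 rim [252.73919806 253.66973172] [387.84275114 374.87132815]
```

View pics/w5c.png

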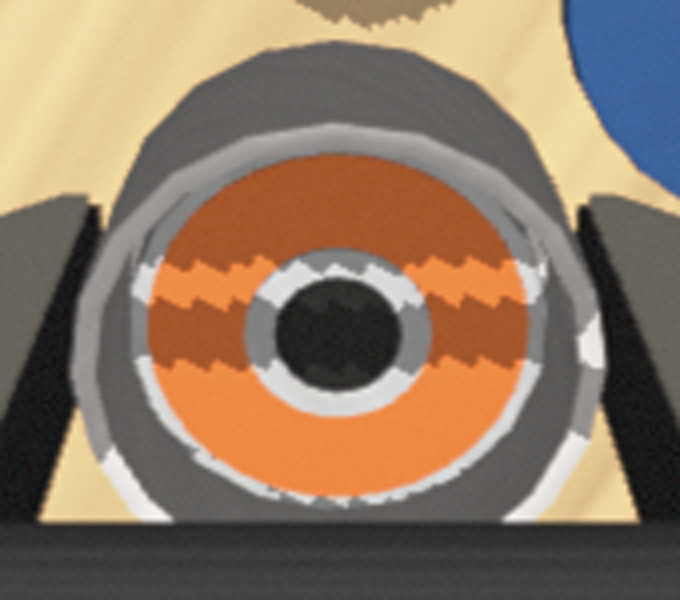

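Post top at (478,258) agrees with my estimate of (0.639, 0.034). The carrier is held level with its rim centred at about x=324.5. Next I move over the post.

Request:
apply_moves --targets '[0.15,0,0,0,0,0,-0.3,0.4,-0.05,0,0,0,0,-0.3,0.65,-0.1,0,0,0,0,-0.3,0.85,-0.12,0,0,0,0,-0.3,0.94,-0.12,0,0,0,0,-0.3,0.94,-0.12,0,0,0,0,-0.3]'

```text
time_s: 6.92
ee_pos: [0.637, 0.0341, 0.2895]
ee_rot: [3.033, 0.819, -0.001]
ft_force: [-0.3, -0.5, -2.3]
opening: 0.654
```

```bash
python3 - <<'E'
from h import *
imaging.snapshot("top");t=imaging.snapshot("side")
s=robot.observe(); d=imaging.snapshot("wrist"); c=cam(d,s)
rel([0.639,0.034,0.215],np.radians(30))
cv2.imwrite("pics/w6.png",d["color"][:,:,::-1])
cv2.imwrite("pics/s6.png",cv2.resize(t["color"][150:330,150:390,::-1],None,fx=3.3,fy=3.3,interpolation=2))
E
```

```text
t 7.075 pos [0.6363 0.0333 0.2896] yaw 30.18 tilt [-0.0012 -0.001  -1.    ] open 0.655 F [-0.6   0.06 -2.04]
shift [0.028 0.007 0.746] turn [0.     0.0002 0.0005] j [ 0.17  0.75 -0.44  1.58  0.38  0.9   0.11]
```

View pics/w6.png

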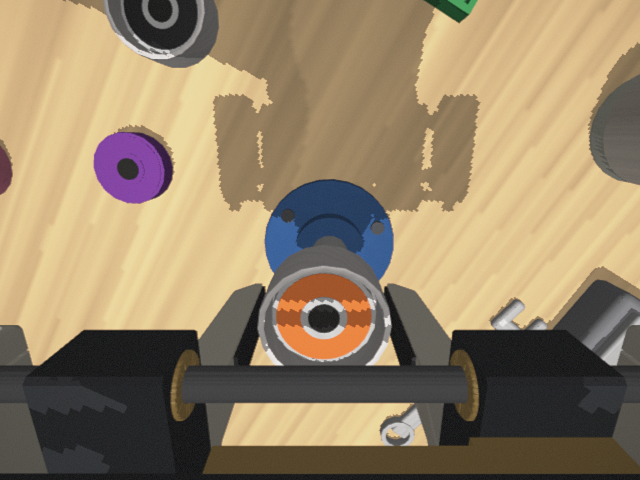

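View pics/s6.png

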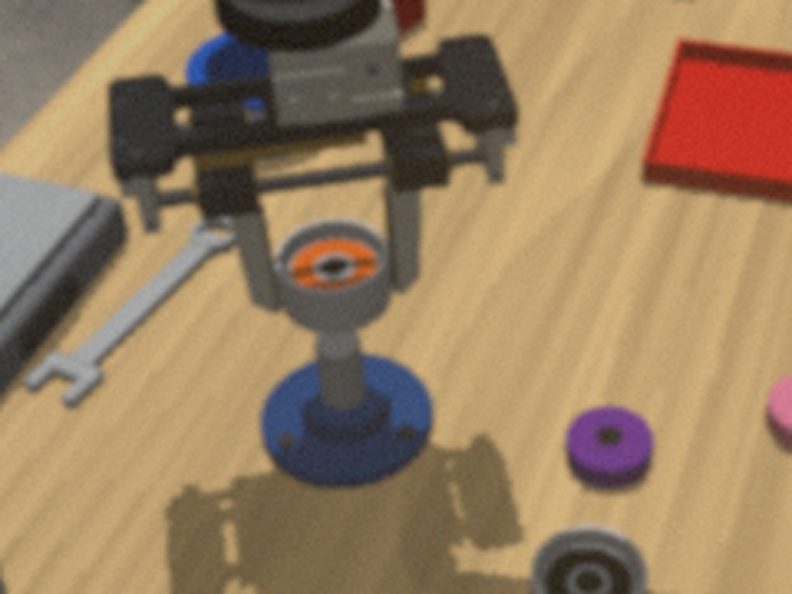

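Request:
apply_moves --targets '[0.03,0.01,0.05,0,0,0,-0.3,0.03,0.01,0.15,0,0,0,-0.3,0.03,0.01,0.22,0,0,0,-0.3,0.03,0.01,0.28,0,0,0,-0.3,0.03,0.01,0.34,0,0,0,-0.3,0.03,0.01,0.4,0,0,0,-0.3,0.03,0.01,0.4,0,0,0,-0.3]'

```text
time_s: 7.95
ee_pos: [0.6399, 0.0349, 0.2494]
ee_rot: [-3.033, -0.82, 0.001]
ft_force: [0.2, -0.1, -0.2]
opening: 0.653
```

```bash
python3 - <<'E'
from h import *
imaging.snapshot("top");t=imaging.snapshot("side")
s=robot.observe(); d=imaging.snapshot("wrist"); c=cam(d,s)
rel([0.639,0.034,0.215],np.radians(30))
cv2.imwrite("pics/w7.png",d["color"][:,:,::-1])
cv2.imwrite("pics/s7.png",cv2.resize(t["color"][150:330,150:390,::-1],None,fx=3.3,fy=3.3,interpolation=2))
E
```

```text
t 8.1 pos [0.6401 0.0349 0.2502] yaw 30.23 tilt [ 9.e-04  2.e-04 -1.e+00] open 0.651 F [ 0.26 -0.59 -1.09]
shift [-0.015  0.002  0.352] turn [ 0.     -0.0001  0.0006] j [ 0.15  0.8  -0.42  1.6   0.41  0.83  0.09]
```

View pics/w7.png

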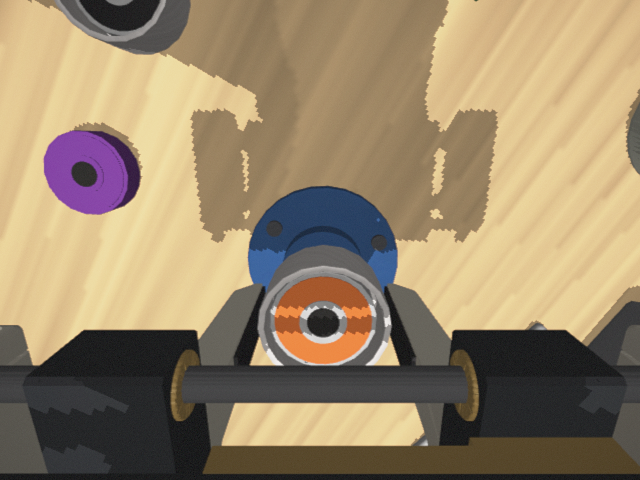

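View pics/s7.png

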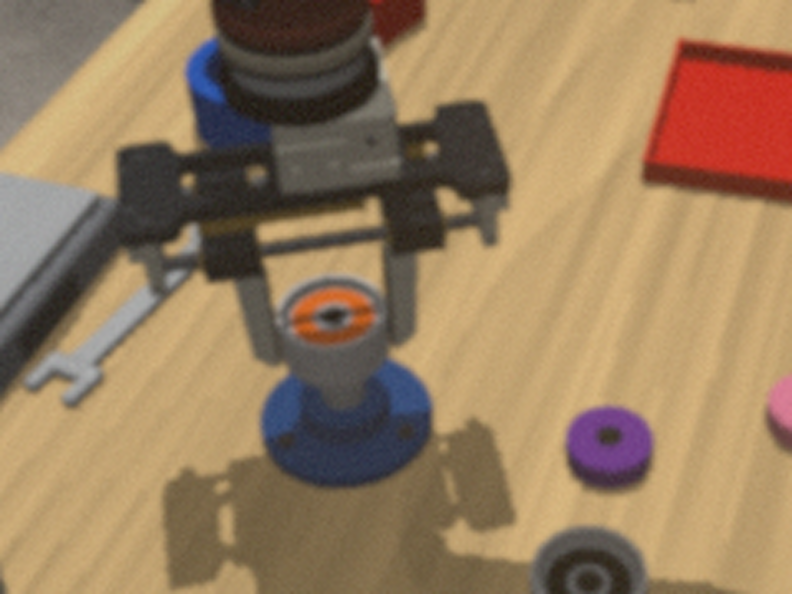

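The foot (x≈323) and carrier (x≈324) are aligned, and the bearing is just starting to lift. I continue slowly.

Request:
apply_moves --targets '[-0.01,0,0.06,0,0,0,-0.3,-0.01,0,0.12,0,0,0,-0.3,-0.01,0,0.18,0,0,0,-0.3,-0.01,0,0.24,0,0,0,-0.3,-0.01,0,0.28,0,0,0,-0.3,-0.01,0,0.32,0,0,0,-0.3,-0.01,0,0.33,0,0,0,-0.3,-0.01,0,0.33,0,0,0,-0.3]'

```text
time_s: 9.1
ee_pos: [0.6391, 0.0344, 0.2169]
ee_rot: [-3.033, -0.819, -0.0]
ft_force: [0.4, -0.5, -1.0]
opening: 0.648
```

```bash
python3 - <<'E'
from h import *
rel([0.639,0.034,0.215],np.radians(30))
E
```

```text
t 9.1 pos [0.6391 0.0344 0.2169] yaw 30.23 tilt [ 2.e-04  1.e-04 -1.e+00] open 0.648 F [ 0.36 -0.46 -1.  ]
shift [-0.003  0.003  0.019] turn [-0.     -0.      0.0007] j [ 0.14  0.85 -0.4   1.62  0.43  0.77  0.07]
```

Not yet in contact: I creep down in 0.5–1 mm steps until the force rises.

Request:
apply_moves --targets '[0,0,0.01,0,0,0,-0.3,0,0,0.015,0,0,0,-0.3,0,0,0.02,0,0,0,-0.3,0,0,0.02,0,0,0,-0.3]'

```text
time_s: 9.6
ee_pos: [0.6391, 0.0344, 0.2151]
ee_rot: [3.033, 0.819, 0.0]
ft_force: [-0.6, 0.3, -0.0]
opening: 0.649
```

Request:
apply_moves --targets '[0,0,0.005,0,0,0,-0.3,0,0,0.01,0,0,0,-0.3,0,0,0.01,0,0,0,-0.3]'

```text
time_s: 9.98
ee_pos: [0.6391, 0.0344, 0.215]
ee_rot: [3.032, 0.819, 0.0]
ft_force: [-2.8, -0.9, 6.0]
opening: 0.649
```

There is 6 N upward at TCP z=0.215, exactly the home height. Releasing.

Request:
apply_moves --targets '[0,0,-0.005,0,0,0,0.45,0,0,-0.01,0,0,0,0.6,0,0,-0.01,0,0,0,0.8,0,0,-0.01,0,0,0,0.9]'

```text
time_s: 10.48
ee_pos: [0.6391, 0.0344, 0.2146]
ee_rot: [-3.033, -0.819, 0.0]
ft_force: [0.6, -0.2, 0.7]
opening: 0.935
```

Request:
apply_moves --targets '[0,0,-0.1,0,0,0,0.9,0,0,-0.3,0,0,0,0.9,0,0,-0.5,0,0,0,0.9,0,0,-0.7,0,0,0,0.9,0,0,-0.9,0,0,0,0.9,0,0,-0.9,0,0,0,0.9]'

```text
time_s: 11.22
ee_pos: [0.6397, 0.0347, 0.308]
ee_rot: [3.032, 0.819, 0.009]
ft_force: [-0.4, -0.1, -0.5]
opening: 0.946
```

```bash
python3 - <<'E'
from h import *
t=imaging.snapshot("side"); t2=imaging.snapshot("top")
s=robot.observe(); d=imaging.snapshot("wrist"); c=cam(d,s)
rel([0.639,0.034,0.215],np.radians(30))
cv2.imwrite("pics/w8.png",d["color"][:,:,::-1])
cv2.imwrite("pics/s8.png",cv2.resize(t["color"][150:330,150:390,::-1],None,fx=3.3,fy=3.3,interpolation=2))
import pickle; pickle.dump(c,open("c1.pkl","wb"))
print(w2px(c,[.639,.034,.084]),w2px(c,[.639,.034,.055]))
E
```

```text
t 11.375 pos [0.6388 0.0342 0.3045] yaw 30.23 tilt [-8.e-04 -3.e-04 -1.e+00] open 0.95 F [ 0.44 -0.65  0.14]
shift [0.002 0.003 0.895] turn [-0.      0.0001  0.0006] j [ 0.17  0.74 -0.45  1.56  0.37  0.93  0.12]
(np.float64(323.8306473346934), np.float64(272.48239510844707)) (np.float64(323.8370312142942), np.float64(256.8491189881345))
```

View pics/w8.png

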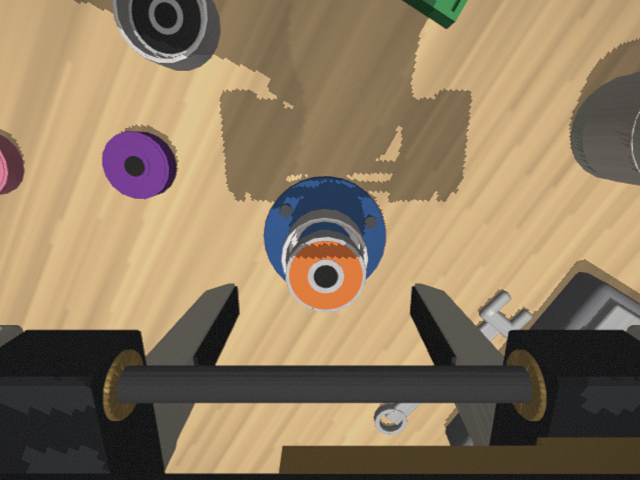

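View pics/s8.png

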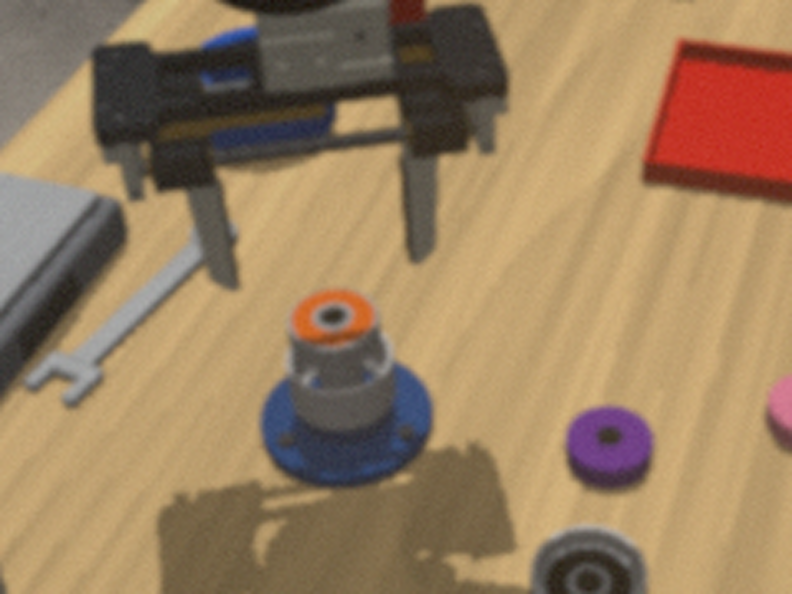

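The carrier sits home on the shoulder with the bearing up on the post. The bearing is centred at (326,275) in the wrist view, within 1.5 mm of the tool axis. I'll grip it low on the fingers, with tips 2 mm above its underside, so they clear the tray floor.

Request:
apply_moves --targets '[0.01,0.01,0.15,0,0,0,0.9,0.01,0.01,0.3,0,0,0,0.8,0.01,0.01,0.4,0,0,0,0.7,0.01,0.01,0.46,0,0,0,0.6,0.01,0.01,0.48,0,0,0,0.5,0.01,0.01,0.485,0,0,0,0.4,0.01,0.01,0.485,0,0,0,0.3]' --force 12

```text
time_s: 12.25
ee_pos: [0.6406, 0.034, 0.2568]
ee_rot: [3.033, 0.819, 0.001]
ft_force: [0.3, -0.3, -0.2]
opening: 0.665
```

```bash
python3 - <<'E'
from h import *
s=robot.observe(); d=imaging.snapshot("wrist"); c=cam(d,s); t=imaging.snapshot("side")
rel([0.639,0.034,0.256],np.radians(30))
cv2.imwrite("pics/w9.png",d["color"][:,:,::-1])
cv2.imwrite("pics/s9.png",cv2.resize(t["color"][170:310,190:330,::-1],None,fx=4.2,fy=4.2,interpolation=2))
E
```

```text
t 12.35 pos [0.6406 0.034  0.2567] yaw 30.23 tilt [ 8.e-04  1.e-04 -1.e+00] open 0.654 F [-0.54 -0.52  0.23]
shift [-0.013 -0.008  0.007] turn [ 0.0001 -0.0001  0.0006] j [ 0.16  0.8  -0.43  1.59  0.41  0.84  0.1 ]
```

View pics/w9.png

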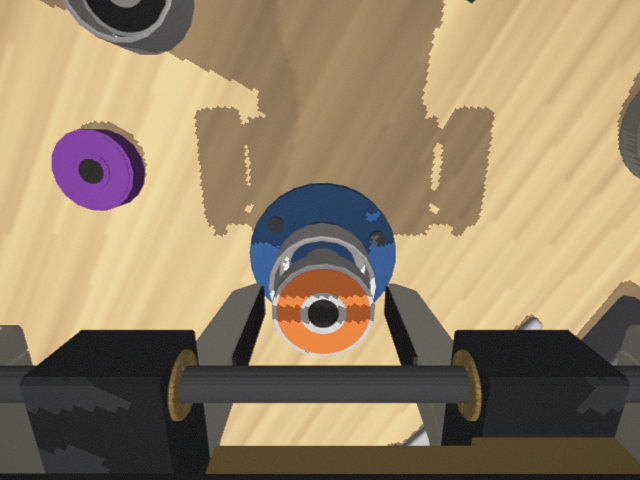

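View pics/s9.png

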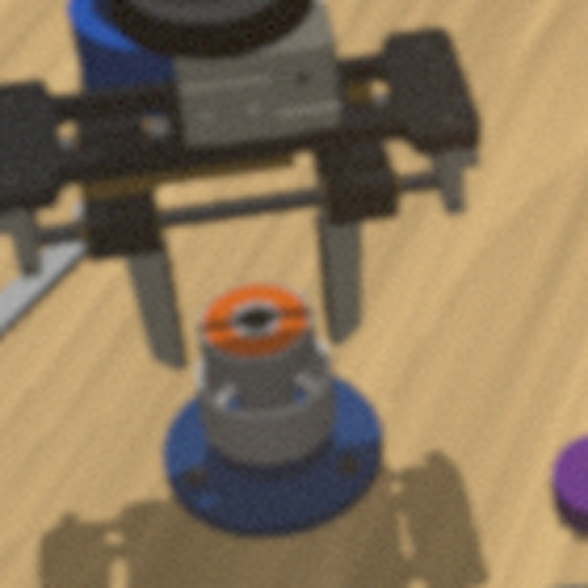

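Request:
apply_moves --targets '[-0.01,0,0.005,0,0,0,0.2,-0.01,0,0.005,0,0,0,0.12,-0.01,0,0.005,0,0,0,0.05,-0.01,0,0.005,0,0,0,-0.1,-0.01,0,0.005,0,0,0,-0.3,-0.01,0,0.005,0,0,0,-0.3]' --force 15

```text
time_s: 13.1
ee_pos: [0.6397, 0.0335, 0.2559]
ee_rot: [-3.033, -0.819, -0.001]
ft_force: [0.5, 0.0, 0.9]
opening: 0.533
```

Request:
apply_moves --targets '[0,0,-0.03,0,0,0,-0.3,0,0,-0.1,0,0,0,-0.3,0,0,-0.2,0,0,0,-0.3,0,0,-0.3,0,0,0,-0.3,0,0,-0.4,0,0,0,-0.3,0,0,-0.45,0,0,0,-0.3,0,0,-0.45,0,0,0,-0.3]' --force 25

```text
time_s: 13.98
ee_pos: [0.6397, 0.0335, 0.3013]
ee_rot: [3.033, 0.819, 0.001]
ft_force: [-0.8, 0.4, -1.2]
opening: 0.53
```

```bash
python3 - <<'E'
from h import *
imaging.snapshot("top");t=imaging.snapshot("side")
s=robot.observe(); d=imaging.snapshot("wrist"); c=cam(d,s)
rel([0.55,0.284,0.30],np.radians(30))
cv2.imwrite("pics/w10.png",d["color"][:,:,::-1])
cv2.imwrite("pics/s10.png",cv2.resize(t["color"][150:310,190:350,::-1],None,fx=3.6,fy=3.6,interpolation=2))
E
```

```text
t 14.125 pos [0.6394 0.0334 0.3004] yaw 30.24 tilt [-9.e-04 -1.e-04 -1.e+00] open 0.533 F [ 0.13  0.65 -1.1 ]
shift [ 0.49  -2.615  0.004] turn [-0.0001  0.0001  0.0007] j [ 0.17  0.74 -0.45  1.56  0.38  0.92  0.12]
```

View pics/w10.png

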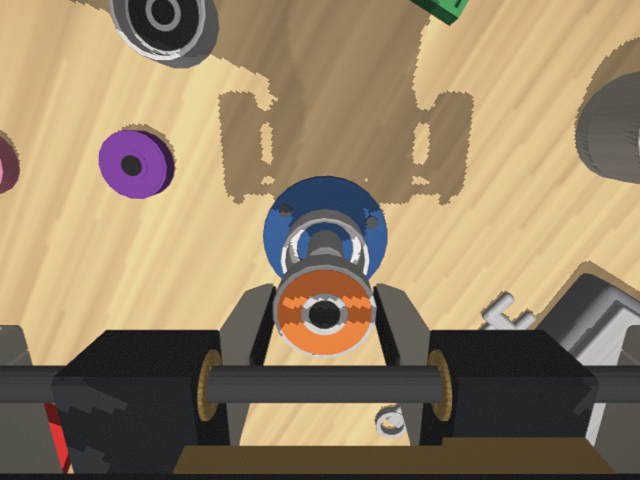

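View pics/s10.png

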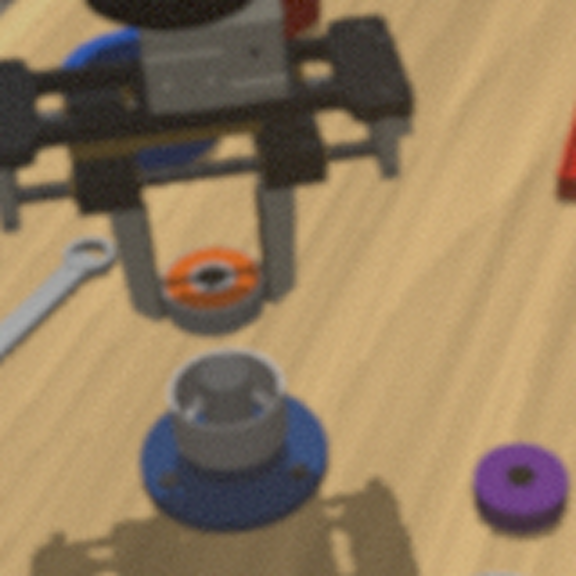

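The bearing is held level at (324,314) and the carrier stays home on the stand. Carrying it to the green tray.

Request:
apply_moves --targets '[0.03,-0.15,0,0,0,0,-0.3,0.07,-0.4,0,0,0,0,-0.3,0.12,-0.65,0,0,0,0,-0.3,0.18,-0.9,0,0,0,0,-0.3,0.19,-1,0,0,0,0,-0.3]'

```text
time_s: 14.75
ee_pos: [0.6044, 0.1327, 0.3009]
ee_rot: [-3.029, -0.826, 0.0]
ft_force: [0.2, 0.8, -0.7]
opening: 0.532
```

Request:
apply_moves --targets '[0.03,-0.15,0,0,0,0,-0.3,0.07,-0.4,0,0,0,0,-0.3,0.12,-0.65,0,0,0,0,-0.3,0.18,-0.9,0,0,0,0,-0.3,0.19,-1,0,0,0,0,-0.3]'

```text
time_s: 15.38
ee_pos: [0.571, 0.2271, 0.3009]
ee_rot: [-3.031, -0.822, -0.0]
ft_force: [-0.4, -0.5, -1.0]
opening: 0.53
```

```bash
python3 - <<'E'
from h import *
rel([0.55,0.284,0.30],np.radians(30))
E
```

```text
t 15.375 pos [0.571  0.2271 0.3009] yaw 30.35 tilt [-1.e-04  1.e-03 -1.e+00] open 0.53 F [-0.43 -0.51 -0.98]
shift [ 0.106 -0.597  0.01 ] turn [-0.0002 -0.0001  0.001 ] j [-0.16  0.71 -0.43  1.64  0.36  0.87 -0.2 ]
```

Request:
apply_moves --targets '[0.03,-0.2,0,0,0,0,-0.3,0.07,-0.4,0,0,0,0,-0.3,0.1,-0.58,0.2,0,0,0,-0.3,0.1,-0.58,0.4,0,0,0,-0.3,0.1,-0.58,0.6,0,0,0,-0.3,0.1,-0.58,0.7,0,0,0,-0.3,0.1,-0.58,0.7,0,0,0,-0.3]'

```text
time_s: 16.25
ee_pos: [0.5509, 0.2808, 0.2303]
ee_rot: [3.033, 0.819, -0.002]
ft_force: [-0.2, 0.2, -1.1]
opening: 0.534
```

```bash
python3 - <<'E'
from h import *
rel([0.55,0.284,0.192],np.radians(30))
t=imaging.snapshot("top");t2=imaging.snapshot("side")
s=robot.observe(); d=imaging.snapshot("wrist")
cv2.imwrite("pics/w11.png",d["color"][:,:,::-1])
cv2.imwrite("pics/s11.png",cv2.resize(t2["color"][270:480,130:350,::-1],None,fx=2.8,fy=2.8,interpolation=2))
E
```

```text
t 16.25 pos [0.5509 0.2808 0.2303] yaw 30.24 tilt [-1.e-03 -4.e-04 -1.e+00] open 0.534 F [-0.19  0.19 -1.06]
shift [ 0.009 -0.032  0.383] turn [-0.      0.0002  0.0007] j [-0.28  0.8  -0.39  1.68  0.41  0.74 -0.34]
```

View pics/w11.png

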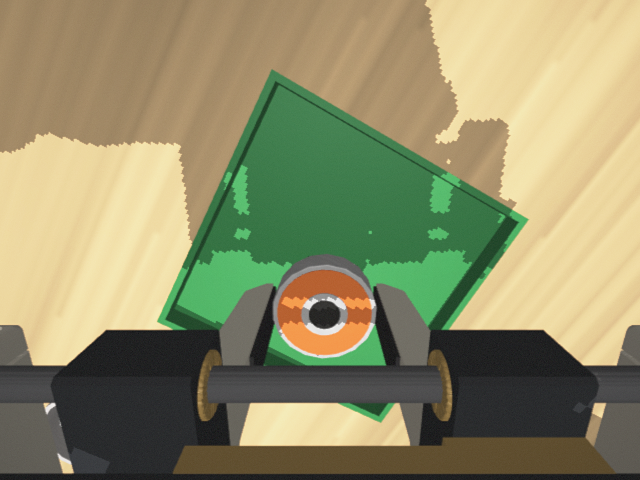

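View pics/s11.png

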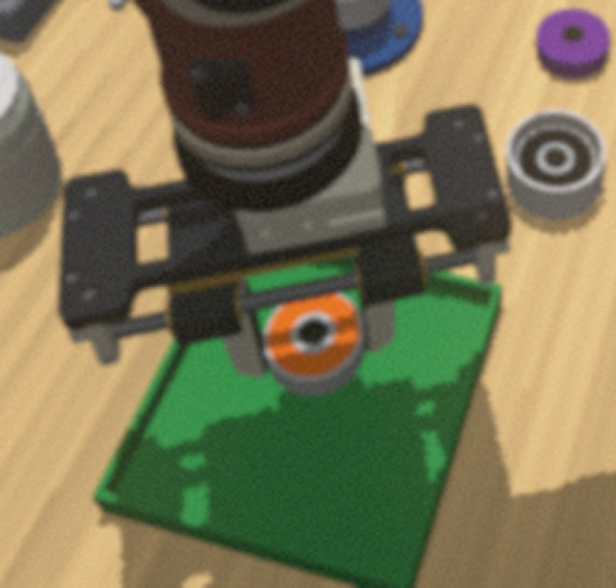

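The bearing is over the green tray, near its centre. Touchdown should come at TCP z≈0.192.

Request:
apply_moves --targets '[0,-0.03,0.06,0,0,0,-0.3,0,-0.03,0.14,0,0,0,-0.3,0,-0.03,0.22,0,0,0,-0.3,0,-0.03,0.28,0,0,0,-0.3,0,-0.03,0.32,0,0,0,-0.3,0,-0.03,0.34,0,0,0,-0.3,0,-0.03,0.35,0,0,0,-0.3,0,-0.03,0.35,0,0,0,-0.3]'

```text
time_s: 17.4
ee_pos: [0.5497, 0.2832, 0.1959]
ee_rot: [-3.033, -0.819, -0.0]
ft_force: [0.4, 0.9, -0.9]
opening: 0.53
```

Request:
apply_moves --targets '[0,0,0.005,0,0,0,-0.3,0,0,0.01,0,0,0,-0.3,0,0,0.015,0,0,0,-0.3,0,0,0.015,0,0,0,-0.3]'

```text
time_s: 17.9
ee_pos: [0.5496, 0.2832, 0.1943]
ee_rot: [-3.033, -0.819, 0.0]
ft_force: [0.4, 0.1, -0.5]
opening: 0.529
```

Request:
apply_moves --targets '[0,0,0.005,0,0,0,-0.3,0,0,0.01,0,0,0,-0.3,0,0,0.015,0,0,0,-0.3,0,0,0.02,0,0,0,-0.3,0,0,0.02,0,0,0,-0.3]'

```text
time_s: 18.52
ee_pos: [0.5496, 0.2832, 0.1923]
ee_rot: [-3.033, -0.819, 0.0]
ft_force: [0.3, 0.7, -1.6]
opening: 0.529
```

Request:
apply_moves --targets '[0,0,0.003,0,0,0,-0.3,0,0,0.005,0,0,0,-0.3,0,0,0.005,0,0,0,-0.3]'

```text
time_s: 18.9
ee_pos: [0.5496, 0.2832, 0.1919]
ee_rot: [-3.033, -0.819, -0.0]
ft_force: [-1.3, -0.1, -1.0]
opening: 0.529
```

Request:
apply_moves --targets '[0,0,0.003,0,0,0,-0.3,0,0,0.005,0,0,0,-0.3,0,0,0.005,0,0,0,-0.3]'

```text
time_s: 19.27
ee_pos: [0.5496, 0.2832, 0.1918]
ee_rot: [3.033, 0.819, 0.0]
ft_force: [-1.2, -1.2, 4.9]
opening: 0.534
```

```bash
python3 - <<'E'
from h import *
rel([0.55,0.284,0.192],np.radians(30))
E
```

```text
t 19.275 pos [0.5496 0.2832 0.1918] yaw 30.24 tilt [ 2.e-04 -0.e+00 -1.e+00] open 0.534 F [-1.25 -1.22  4.94]
shift [ 0.008 -0.005 -0.002] turn [ 0.     -0.      0.0007] j [-0.3   0.85 -0.36  1.7   0.44  0.67 -0.36]
```

Contact is 5 N at the expected height, so I open and withdraw.

Request:
apply_moves --targets '[0,0,0,0,0,0,0.15,0,0,0,0,0,0,0.3,0,0,0,0,0,0,0.5,0,0,0,0,0,0,0.6,0,0,0,0,0,0,0.6]'

```text
time_s: 19.9
ee_pos: [0.5496, 0.2832, 0.1912]
ee_rot: [-3.033, -0.819, 0.0]
ft_force: [0.5, -0.1, 0.6]
opening: 0.8
```

Request:
apply_moves --targets '[0,0,-0.1,0,0,0,0.6,0,0,-0.3,0,0,0,0.6,0,0,-0.5,0,0,0,0.6,0,0,-0.75,0,0,0,0.6,0,0,-1,0,0,0,0.6,0,0,-1,0,0,0,0.6]'

```text
time_s: 20.65
ee_pos: [0.5502, 0.2838, 0.2948]
ee_rot: [-3.031, -0.819, -0.01]
ft_force: [-0.3, -0.2, -0.3]
opening: 0.8
```

```bash
python3 - <<'E'
from h import *
t=imaging.snapshot("side"); t2=imaging.snapshot("top")
s=robot.observe(); d=imaging.snapshot("wrist"); c=cam(d,s)
rel([0.55,0.284,0.3])
cv2.imwrite("pics/w12.png",d["color"][:,:,::-1])
cv2.imwrite("pics/s12.png",t["color"][:,:,::-1]);cv2.imwrite("pics/t12.png",t2["color"][:,:,::-1])
E
```

```text
t 20.8 pos [0.5493 0.2828 0.2909] yaw 30.24 tilt [-8.e-04 -8.e-04 -1.e+00] open 0.797 F [-0.1   0.15  0.59]
shift [ 0.012 -0.007 -0.091] turn [0.     0.0002 0.    ] j [-0.26  0.72 -0.42  1.64  0.37  0.86 -0.3 ]
```

View pics/w12.png

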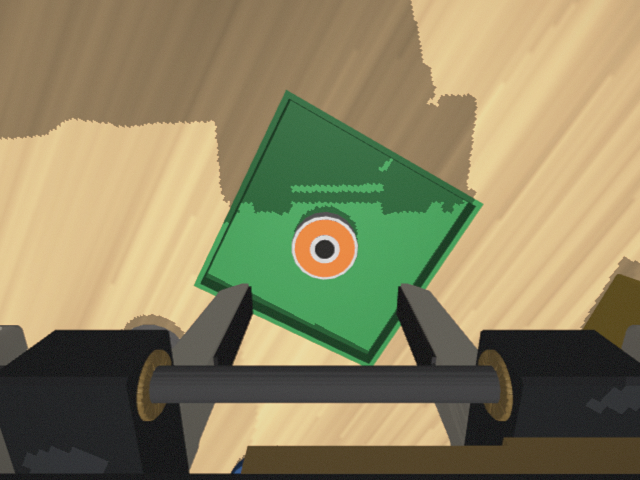

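View pics/s12.png

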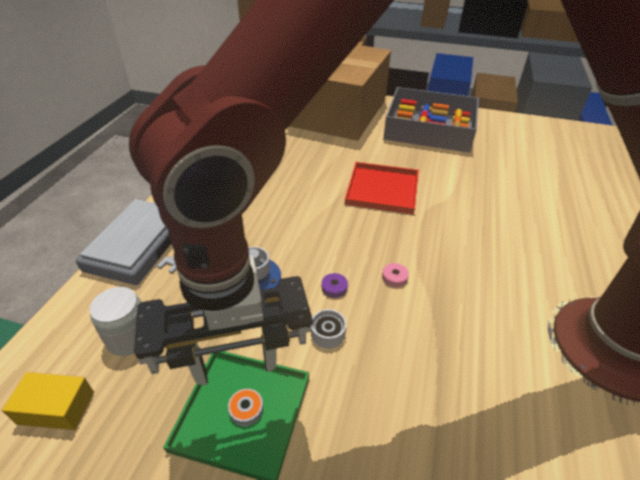

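View pics/t12.png

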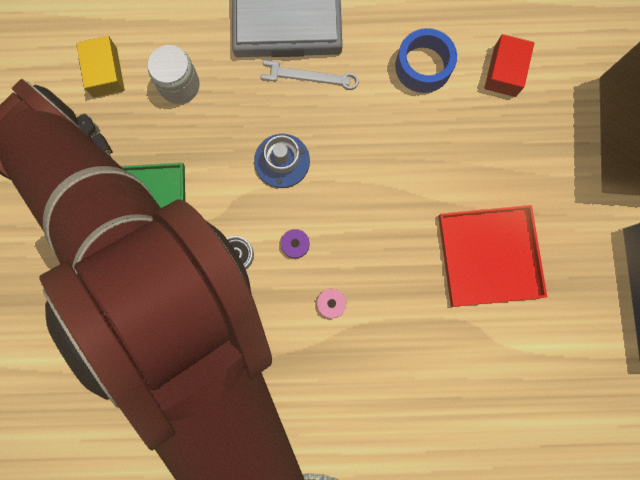

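The bearing lies flat in the green tray (wrist view, 325,248). The carrier is on the stand (top view, 282,153). The black-sealed carrier, purple and pink discs have not moved. Handing in.

```bash
python3 - <<'E'
from station import robot
print(robot.sign_off())
E
```

```text
the job is handed in; nothing more can be done
None
```

The orange-sealed bearing is lying flat near the centre of the green tray, and its empty carrier is home on the blue stand. I handed the job in at about 21 s, with the gripper open and clear of everything.

- **Carrier:** I pressed it down over the post until I felt 6 N at 25 mm above its counter height, which is exactly the shoulder. The last top view shows it still seated around the post.
- **Bearing:** I gripped it on top of the post and lowered it in steps of about half a millimetre at the end. It touched the tray floor with about 5 N at the expected height before I opened the gripper.
- **Left alone:** The black-sealed carrier and the pink and purple discs are where they started.
- **Disagreements:** The top, side and wrist cameras differed by 2–4 mm on where the carrier and post were. I used averaged positions and close-up wrist views to settle it. No check failed.

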